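# Screw down the valve access cover over the washing machine

### The job

The access cover on the worktop has been put back but its four slotted screws are only started, and cleaning products have been left standing on it. First move every product off the cover and stand it upright on the black rubber mat; then drive all four screws fully home (clockwise) with the large flat screwdriver, pressing the blade into the slot as you turn; finally put the screwdriver back upright in its hole in the rack. Do not turn the screws with the fingers, and leave the other tools and things where they are.

Things in the scene. Friction and masses are not known exactly. Their poses are not given: they have to be found in the camera images.
- cover: white access cover 200 x 300 mm on a grey frame (216 x 316 mm), fixed on the worktop over the washing machine's stop valves. Origin: centre of its underside on the worktop; x along the 200 mm side, y along the 300 mm side, z up; its top face is 22 mm above the origin. Four slotted screws near its corners, at x = +-73, y = +-120 mm.
- mat: flat black ribbed rubber mat, 320 (x) x 180 (y) x 3 mm, fixed on the worktop: the place for the cleaning products. Origin: centre of its underside; x along the long side. On one side of the cover, left or right.
- rack: grey steel tool rack, fixed, 150 (x) x 70 (y) x 92 mm high: a flat top plate with two holes on its x axis. Origin: centre of its underside. On the other side of the cover from the mat.
- rack_hole (a point): centre of the larger hole (20 mm diameter, 38 mm from the rack's middle along its +x) at the top face of the rack's plate, 92 mm above the worktop: the wide-bladed screwdriver's place.
- driver: large flat screwdriver, 175 mm long, standing blade down in the rack's larger hole, handle resting on the plate. Origin: middle of the blade's tip; z up the shank, x along the blade's width, y across it. Blade 14 x 3 mm, 10 mm long; shank 9 mm thick up to 80 mm; black hexagonal handle, 30 mm across flats, 80 to 175 mm above the tip, two flats looking along +-y (close the fingers along y).
- small_driver: smaller screwdriver, 130 mm long with a thin bit and a hexagonal handle 22 mm across flats, standing in the rack's other hole, 76 mm from the large one, its top 162 mm above the worktop. Not needed: leave it there. Origin: its tip.
- bottle: pink softener bottle, upright, 62 mm diameter up to 118 mm, then a shoulder and a white cap 32 mm wide; 150 mm high overall. Origin: centre of its underside; z up. May be absent. All three products stand upright on the cover at the start, in a row along the cover's y about 75 mm apart, in any order.
- can: aerosol can, 58 mm diameter, straight up to 126 mm, white cap 52 mm wide; 148 mm high overall. Origin: centre of its underside. May be absent.
- tub: white tub with red cap, 64 mm diameter, straight sides up to the top; 146 mm high overall. Origin: centre of its underside. May be absent.
- big_bottle: bystander: large purple bottle, 80 mm diameter, 200 mm high, beyond the cover. Origin: centre of its underside.
- brush: bystander: flat brush with a wooden handle, about 200 mm long, lying beyond the cover.
- funnel: bystander: red funnel, 100 mm wide, 90 mm high, standing mouth down beyond the cover. Origin: centre of its underside.
- screw0 (a joint): angle (rad) by which screw 0 (at cover x -73, y -120 mm) is still undone: 0 = fully home against its stop, up to about 4. It falls as the screw is turned clockwise seen from above; the head sinks 1 mm per rad with it. It stays where it is left and turns against a friction of about 0.08 N m.
- slot0 (a point): middle of the slot floor of screw 0, moving with it: x along the slot, z up. The round steel head is 30 mm in diameter, 6.5 mm high; the straight slot crosses it fully, 5.5 mm wide, 4 mm deep. When fully home the slot floor is 2.7 mm above the cover's top face (and the head touches the cover).
- screw1 (a joint): angle (rad) by which screw 1 (at cover x -73, y +120 mm) is still undone: 0 = fully home against its stop, up to about 4. It falls as the screw is turned clockwise seen from above; the head sinks 1 mm per rad with it. It stays where it is left and turns against a friction of about 0.08 N m.
- slot1 (a point): middle of the slot floor of screw 1, moving with it: x along the slot, z up. The round steel head is 30 mm in diameter, 6.5 mm high; the straight slot crosses it fully, 5.5 mm wide, 4 mm deep. When fully home the slot floor is 2.7 mm above the cover's top face (and the head touches the cover).
- screw2 (a joint): angle (rad) by which screw 2 (at cover x +73, y -120 mm) is still undone: 0 = fully home against its stop, up to about 4. It falls as the screw is turned clockwise seen from above; the head sinks 1 mm per rad with it. It stays where it is left and turns against a friction of about 0.08 N m.
- slot2 (a point): middle of the slot floor of screw 2, moving with it: x along the slot, z up. The round steel head is 30 mm in diameter, 6.5 mm high; the straight slot crosses it fully, 5.5 mm wide, 4 mm deep. When fully home the slot floor is 2.7 mm above the cover's top face (and the head touches the cover).
- screw3 (a joint): angle (rad) by which screw 3 (at cover x +73, y +120 mm) is still undone: 0 = fully home against its stop, up to about 4. It falls as the screw is turned clockwise seen from above; the head sinks 1 mm per rad with it. It stays where it is left and turns against a friction of about 0.08 N m.
- slot3 (a point): middle of the slot floor of screw 3, moving with it: x along the slot, z up. The round steel head is 30 mm in diameter, 6.5 mm high; the straight slot crosses it fully, 5.5 mm wide, 4 mm deep. When fully home the slot floor is 2.7 mm above the cover's top face (and the head touches the cover).
Not all that is in view belongs to the job. What is shaped like the driver but orange is not meant.

How it is judged:
On the way, in this order (a step that is already met when the one before it is completed fails the run):
1. every product stands upright on the mat (x of bottle in the frame of mat between -0.16 and 0.16 m and y of bottle in the frame of mat between -0.09 and 0.09 m and z of each of bottle, can, tub in the frame of mat below 0.02 m and angle between each of bottle, can, tub's own z axis and vertical below 0.25 rad and x of can in the frame of mat between -0.16 and 0.16 m and y of can in the frame of mat between -0.09 and 0.09 m and x of tub in the frame of mat between -0.16 and 0.16 m and y of tub in the frame of mat between -0.09 and 0.09 m), for 0.2 s.
2. all four screws are driven fully home (value of joint each of screw0, screw1, screw2, screw3 below 0.15 rad), for 0.2 s.
At the end, for the whole second after the job is handed in: Every product present stands upright (within 0.25 rad), its middle over the mat; all four screws are within 0.15 rad of fully home; the large screwdriver stands at rest in its rack hole, within 15 mm of its centre, 0.15 rad of vertical and 10 mm of fully in (all of step 1 and all of step 2 and horizontal distance between driver and rack_hole below 0.015 m and angle between driver's own z axis and vertical below 0.15 rad and z of driver in the frame of rack_hole below -0.07 m and linear speed of driver below 0.02 m/s); the robot touches nothing.
It fails at once if the big bottle is pushed more than 4 cm from its place (distance of big_bottle from where it was at the start of the episode above 0.04 m).
It fails at once if the brush is pushed more than 4 cm from its place (distance of brush from where it was at the start of the episode above 0.04 m).
It fails at once if the funnel is pushed more than 4 cm from its place (distance of funnel from where it was at the start of the episode above 0.04 m).
It fails at once if the small driver is pushed more than 4 cm from its place (distance of small_driver from where it was at the start of the episode above 0.04 m).
It fails at once if a screw is gripped or pushed with the fingers (contact force between the fingers and screw0 above 2 N or contact force between the fingers and screw1 above 2 N or contact force between the fingers and screw2 above 2 N or contact force between the fingers and screw3 above 2 N).
Of bottle, can, tub only 2 to 3 are there at a start; the rules pass over those that are not, and their reading is None.
At some moment in a run one of bottle, can, tub may be knocked a few centimetres aside while the robot is not near it.
It also fails if it takes over 210 s, if anything falls off the work surface, if the arm or the gripper's body presses on something with over 40 N, if the wrist force passes 120 N, or if a joint passes its speed limit or range.

### The arm

A 6-joint arm with a two-finger parallel gripper is mounted at the origin on the work surface. World frame = base frame: x ahead of the robot, y to its left, z up, the work surface at z = 0. Lengths are in m, angles in rad, forces in N, time in s.
With the tool pointing down it reaches from about 0.375 to 0.975 m from the base axis. Payload 3.8 kg.
Tool frame: the origin (TCP) lies on the centre line of the jaws, within the pads' length; the fingertips stand 8 mm ahead of it and the grasp point (between the pads) lies 11 mm behind it; x points along the fingers, y is the direction in which the jaws open and shut, and the axes are right-handed (so a half turn about x gives the same grasp; the last joint's range is limited). The gripper opens to 88 mm and grips with 3 to 60 N. Pads are 18 mm wide; open, the fingers measure 123 mm over their backs; the gripper's body (75 mm by 187 mm) begins 45 mm behind the grasp point.
Start: joints at [-1.273, 0.264, 1.604, -0, 1.274, -0.037], TCP at [0.222, -0.638, 0.247] pointing down, gripper open.
Joint ranges: [-2.63, 2.63], [-0.94, 2.18], [0.31, 2.57], [-1.31, 4.45], [0, 2.66], [-2.55, 2.55]. Speed limits (rad/s): [2.57, 2.57, 3.14, 3.14, 3.14, 3.14].

### API

Orientations are given as a unit quaternion [w, x, y, z].
In Python, from rig import r, kin, vision, ticket gives the robot as it stands. Calls block until the motion is done:
- r.goto(position, orientation): joint-space move of the TCP to a pose.
- r.movel(position, rot=None, max_speed=0.15, max_force=None): straight line of the TCP; rot=None keeps the orientation; max_speed is the mean speed in m/s. With max_force (N) it stops when the force on the tool has changed by that much, and returns True; else False.
- r.goto_joints(angles): joint-space move.
- r.command_gripper(opening): finger opening in m; the grip force is fixed at half the most; returns when the fingers have stopped.
- r.pause(seconds).
- kin.ik(position, orientation): joint angles nearest the present ones, or None.
- vision.capture(name): name is "scene" or "top"; returns the picture (420x560x3 uint8, blue, green, red); there is no depth.
- vision.calibration(name): a dict with "fx", "fy", "cx", "cy" (pixels), "dist_coeffs" ([k1, k2, p1, p2, k3] as OpenCV has them; the pictures are not rectified), "extrinsics" (4x4, takes a point from camera to world coordinates). Camera axes: x right, y down, z forward; pixel columns grow to the right and rows downward; lengths in m; the calibration is good to about 2 mm. A picture is of the moment at which its call begins. calibration takes no time and is no camera call.
A pose or a line that the arm cannot do raises r.IKError and nothing moves.
- ticket.finish_job(): hands the job in, once; it reports no verdict.
Readings, each from a call of its own:
- r.current_time_s(): time.
- r.current_q(): joint angles.
- r.current_qvel(): joint speeds.
- r.current_effort(): joint torques, N m.
- r.current_tcp_pos(): TCP position.
- r.current_tcp_rot(): TCP orientation.
- r.current_contact_force(): force on the tool from outside, world axes, zero at the start.
- r.current_ft_torque(): the same for the moment, N m.
- r.current_grip_width(): finger opening in m.
Only numpy, scipy, OpenCV 4.12 (cv2) and the standard library are available. Lean on these libraries where they do the work, as an engineer would, in place of code of your own. Each camera call takes 0.05 s, during which the arm holds its last target. There are 200 camera calls.

## Working session

There is one attempt and no reset: what is moved stays moved. The work goes in short steps, each a Python script; the robot and the scene stay as the last script left them, time stands still between calls to the robot, and variables do not carry over. Pictures are saved under pics/ and viewed, about 12 in all and at most 16, crops included, and the job is handed in when it is done.

```bash
mkdir -p pics; ls; python3 - <<'E'
from rig import r,kin,vision,ticket
import cv2,numpy as np
for n in("scene","top"):
    im=vision.capture(n);cv2.imwrite(f"pics/{n}0.png",im)
    c=vision.calibration(n);print(n,{k:np.round(v,4).tolist() for k,v in c.items()})
print(r.current_time_s(),r.current_tcp_rot(),r.current_grip_width())
E
```

```text
pics
scene {'fx': 400.6806, 'fy': 400.6806, 'cx': 277.66, 'cy': 212.026, 'dist_coeffs': [-0.0532, 0.0, 0.0, 0.0, 0.0], 'extrinsics': [[-0.3073, 0.8029, -0.5107, 1.0779], [0.9516, 0.2606, -0.1628, 0.2063], [0.0024, -0.5361, -0.8442, 0.8793], [0.0, 0.0, 0.0, 1.0]]}
top {'fx': 432.7501, 'fy': 432.7501, 'cx': 278.6229, 'cy': 210.4114, 'dist_coeffs': [-0.0834, 0.0, 0.0, 0.0, 0.0], 'extrinsics': [[0.0146, -0.9951, 0.0975, 0.4847], [-0.9998, -0.0155, -0.009, 0.0442], [0.0105, -0.0973, -0.9952, 1.299], [0.0, 0.0, 0.0, 1.0]]}
0.1 [-0.11711173 -0.69713017 -0.11850315  0.69731726] 0.0882668618952434
```

View pics/scene0.png

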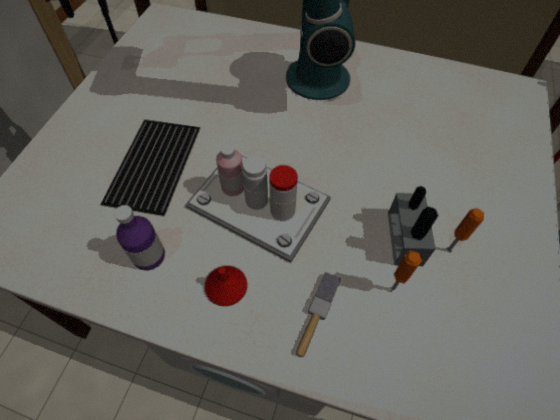

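View pics/top0.png

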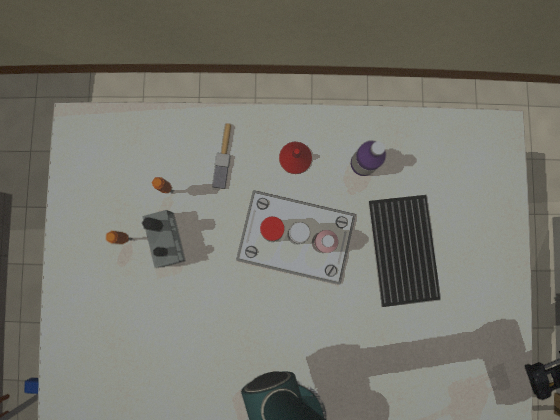

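The top view shows the cover centred near (297,237), with the tub (272,229), can (300,233) and bottle (326,241) on it. The mat is at (405,250) and the rack at (165,238), with the large driver at about (153,223). I'll zoom in on the cover and rack for pixel measurements.

```bash
cat > h.py <<'E'
from rig import r,kin,vision,ticket
import cv2,numpy as np
from scipy.spatial.transform import Rotation as R
def cam(n):
    c=vision.calibration(n);K=np.array([[c['fx'],0,c['cx']],[0,c['fy'],c['cy']],[0,0,1]])
    return K,np.array(c['dist_coeffs']),np.array(c['extrinsics'])
def ray(n,px):
    K,d,E=cam(n);u=cv2.undistortPoints(np.array(px,float).reshape(-1,1,2),K,d)[:,0]
    return E[:3,3],np.c_[u,np.ones(len(u))]@E[:3,:3].T
def plane(n,px,z):
    o,v=ray(n,px);return o+v*((z-o[2])/v[:,2])[:,None]
def proj(n,P):
    K,d,E=cam(n);Rc=E[:3,:3].T
    return cv2.projectPoints(np.array(P,float).reshape(-1,1,3),cv2.Rodrigues(Rc)[0],-Rc@E[:3,3],K,d)[0][:,0]
def rot(yaw):
    """tool down, jaw axis (tool y) horizontal at angle yaw in world"""
    x=np.array([0,0,-1.]);y=np.array([np.cos(yaw),np.sin(yaw),0]);M=np.c_[x,y,np.cross(x,y)]
    q=R.from_matrix(M).as_quat();return np.r_[q[3],q[:3]]
def crop(n,im,x,y,w,h,s,name):
    cv2.imwrite(name,cv2.resize(im[y:y+h,x:x+w],None,fx=s,fy=s,interpolation=cv2.INTER_CUBIC))
E
python3 - <<'E'
from h import *
im=cv2.imread('pics/top0.png');crop("top",im,230,185,135,105,5.9,'pics/c1.png')
crop("top",im,95,170,120,105,6,'pics/c2.png')
# product tops
print("tub",plane("top",[[272,229]],.168),"can",plane("top",[[300,233]],.17),"bot",plane("top",[[328,240]],.172))
print("mat",plane("top",[[369.5,200.5],[427,195],[440,299],[382,306]],.003))
print("cover frame corners",plane("top",[[254,191],[356,213],[342,283],[237,260]],.01))
M=rot(0.);print(M,r.current_tcp_rot())
E
```

```text
tub [[0.54631501 0.05058891 0.168     ]] can [[ 0.53685178 -0.02266816  0.17      ]] bot [[ 0.51955771 -0.0957998   0.172     ]]
mat [[ 0.64609177 -0.24279078  0.003     ]
 [ 0.6660701  -0.42111625  0.003     ]
 [ 0.35145519 -0.45675143  0.003     ]
 [ 0.3302773  -0.27963768  0.003     ]]
cover frame corners [[ 0.6683616   0.10740692  0.01      ]
 [ 0.60670508 -0.20006568  0.01      ]
 [ 0.39785864 -0.15826386  0.01      ]
 [ 0.4613918   0.15369527  0.01      ]]
[ 0.5  0.5  0.5 -0.5] [-0.11711173 -0.69713017 -0.11850315  0.69731726]
```

View pics/c1.png

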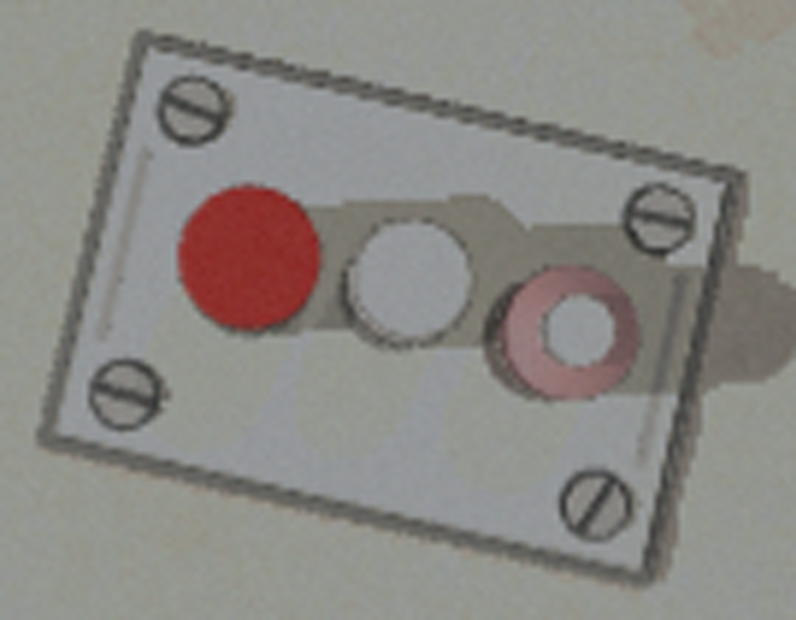

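View pics/c2.png

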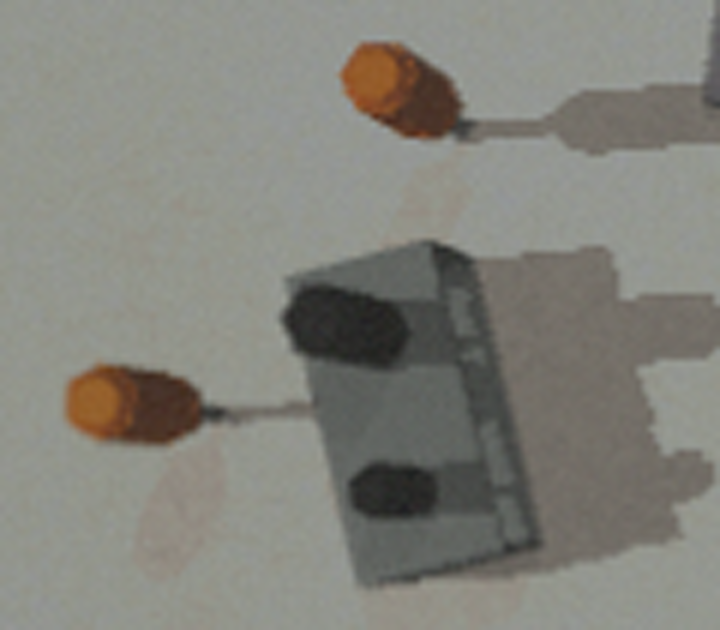

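The crops show the screw centres at crop pixels (193,110), (660,219), (126,395) and (597,506). The large driver's handle stands at the far (+x) rack hole, with its top near crop (320,318). All three products are present, so I'll move them now, starting with the bottle and can.

```bash
cat >> h.py <<'E'
def bestrot(p,yaw):
    c=[]
    for y in(yaw,yaw+np.pi):
        q=kin.ik(list(p),list(rot(y)))
        if q is not None:c.append((abs(q[5]),y))
    return list(rot(min(c)[1]))
ROW=-0.197;MY=-1.459
MC=np.array([.4985,-.350]);MX=np.array([.9936,.113])
CAPS={'bottle':((328,240.9),.172,.110,15),'can':((300,232.5),.170,.112,12),'tub':((272.4,228.7),.168,.112,13)}
def locate(n):
    """cap position by template match around its place in the first picture"""
    (u,v),z,_,w=CAPS[n];ref=cv2.imread('pics/top0.png');im=vision.capture('top')
    iu,iv=int(u),int(v);t=ref[iv-w:iv+w+1,iu-w:iu+w+1];m=cv2.matchTemplate(im[iv-50:iv+51,iu-50:iu+51],t,cv2.TM_CCOEFF_NORMED)
    _,s,_,l=cv2.minMaxLoc(m);return plane('top',[[u+l[0]-50+w,v+l[1]-50+w]],z)[0,:2],s
def move(n,mx,my=0):
    p,s=locate(n);print(n,p,'match',round(s,2))
    h=CAPS[n][2]-.011;q=bestrot([*p,.25],ROW)
    r.command_gripper(.088);r.goto([*p,.26],q)
    print('stop?',r.movel([*p,.022+h],max_speed=.15,max_force=15))
    r.command_gripper(0.);print('width',r.current_grip_width())
    r.movel([*p,.20+h],max_speed=.2)
    d=MC+MX*mx+np.array([-MX[1],MX[0]])*my;q=bestrot([*d,.2+h],MY)
    r.goto([*d,.20+h],q);print('stop?',r.movel([*d,.006+h],max_speed=.15,max_force=10),r.current_tcp_pos(),r.current_grip_width())
    r.command_gripper(.088);r.movel([*d,.27],max_speed=.2);print('t',r.current_time_s())
E
python3 - <<'E'
from h import *
print(proj('top',plane('top',[[300,230]],.1)))
move('bottle',-.085);move('can',0)
cv2.imwrite('pics/top1.png',vision.capture('top'))
E
```

```text
[[300. 230.]]
bottle [ 0.51721488 -0.09581094] match 0.99
stop? False
width 0.061649817632000434
stop? False [ 0.4148074  -0.36026506  0.10616328] 0.061616963889244834
t 9.2833
can [ 0.53815734 -0.02265488] match 0.97
stop? False
width 0.05657609047084689
stop? False [ 0.49934824 -0.35060633  0.1082806 ] 0.0571635600077488
t 17.85
```

View pics/top1.png

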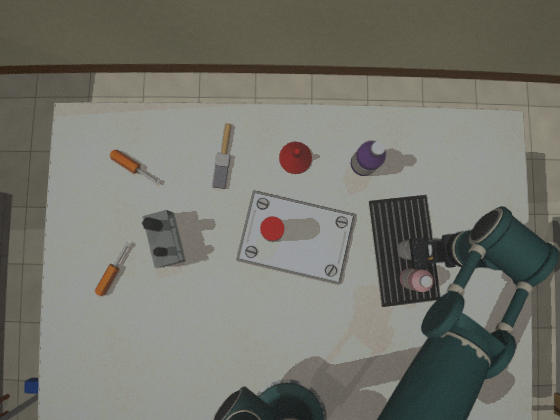

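The bottle and can are on the mat (bottle cap at (424,281), can hidden under the gripper). The tub is still at (272,229). The orange drivers have simply toppled. The tub is next, then I'll measure the screws and rack.

```bash
python3 - <<'E'
from h import *
move('tub',.085)
p=[.35,.30,.33];r.goto([.45,-.30,.36],bestrot([.45,-.3,.36],MY))
t=vision.capture('top');s=vision.capture('scene');cv2.imwrite('pics/top2.png',t);cv2.imwrite('pics/scene2.png',s)
def cr(im,x,y,w,h,W,H):return cv2.resize(im[y:y+h,x:x+w],(W,H),interpolation=cv2.INTER_CUBIC)
a=cr(t,230,185,132,105,792,600-0)
# four screws refined + rack from top/scene
sc=[(262.7,203.6),(341.9,222.1),(251.4,252),(331.2,270.8)]
row=np.hstack([cr(t,int(u)-8,int(v)-8,17,17,198,198) for u,v in sc])
b=np.hstack([cr(s,380,170,70,105,264,396),cr(t,135,195,60,90,264,396),cr(s,85,105,180,180,264,396)])
cv2.imwrite('pics/m2.png',np.vstack([row,b]))
g=cv2.cvtColor(t,cv2.COLOR_BGR2GRAY)
print(plane('top',sc,.030).round(4).tolist())
E
```

```text
tub [0.54711614 0.04955547] match 1.0
stop? False
width 0.06320037112804877
stop? False [ 0.58389905 -0.34101703  0.1085202 ] 0.06304859819884953
t 26.6667
[[0.6284, 0.08, 0.03], [0.5772, -0.1544, 0.03], [0.4857, 0.1105, 0.03], [0.4342, -0.1233, 0.03]]
```

View pics/m2.png

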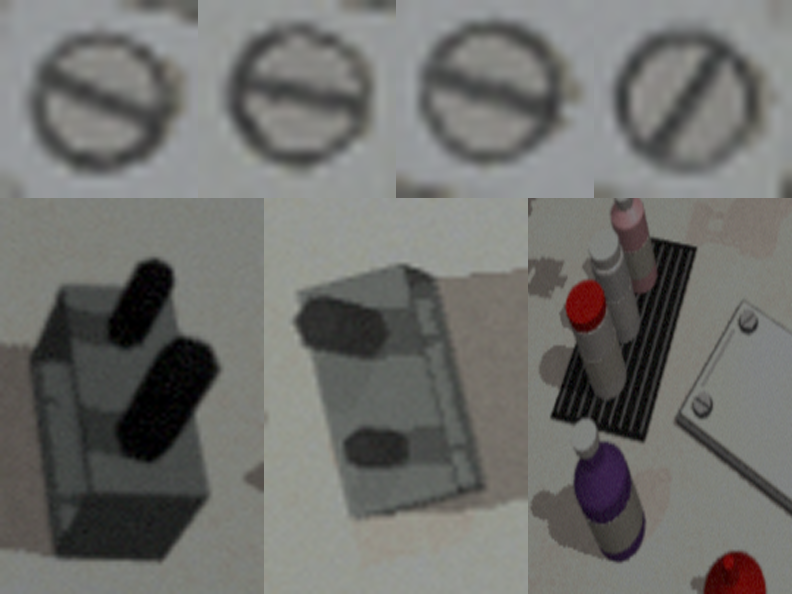

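All three products stand on the mat, and the screw spacing measures 0.240 × 0.146 m as specified. Next I'll get the slot angles from moments and the driver and rack poses from silhouette fits in both views.

```bash
cat > fit.py <<'E'
from h import *
from scipy.optimize import minimize
ims={'top':cv2.imread('pics/top2.png'),'scene':cv2.imread('pics/scene2.png')}
g=cv2.cvtColor(ims['top'],cv2.COLOR_BGR2GRAY).astype(float)
for u,v in [(262.7,203.6),(341.9,222.1),(251.4,252),(331.2,270.8)]:
    S=8;f=cv2.resize(g,None,fx=S,fy=S,interpolation=cv2.INTER_CUBIC)
    U,V=np.meshgrid(np.arange(f.shape[1]),np.arange(f.shape[0]));U=(U+.5)/S-.5;V=(V+.5)/S-.5
    # centre: radius-weighted dark ring, refined by best-fitting ring
    def ring(c):
        d=np.hypot(U0-c[0],V0-c[1]);return F0[(d>4.7)&(d<6)].mean()
    m=(abs(U-u)<9)&(abs(V-v)<9);U0,V0,F0=U[m],V[m],f[m]
    c=minimize(ring,[u,v],method='Nelder-Mead',options={'initial_simplex':[[u,v],[u+.8,v],[u,v+.8]]}).x
    du,dv=U0-c[0],V0-c[1]
    best=min((F0[(abs(-np.sin(a)*du+np.cos(a)*dv)<.6)&(np.hypot(du,dv)<4.2)].mean(),a) for a in np.arange(0,np.pi,.01))
    a=best[1];P=plane('top',[c,c+5*np.array([np.cos(a),np.sin(a)]),c-5*np.array([np.cos(a),np.sin(a)])],.030)
    d=P[1]-P[2];print('screw',c.round(2),P[0].round(4),'slot yaw',round(np.arctan2(d[1],d[0])%np.pi,3))
def prism(x,y,yaw,rad,z0,z1):
    a=yaw+np.arange(6)*np.pi/3
    return np.vstack([np.c_[x+rad*np.cos(a),y+rad*np.sin(a),np.full(6,z)] for z in(z0,z1)])
B={'top':(148,205,22,35),'scene':(400,195,45,50)}
import sys
def fit(rad,z1,x0,boxes,thr):
    masks={}
    for n,(x,y,w,h) in boxes.items():
        k=cv2.resize(cv2.cvtColor(ims[n][y:y+h,x:x+w],cv2.COLOR_BGR2GRAY),None,fx=8,fy=8,interpolation=cv2.INTER_CUBIC)<thr[n]
        N,l,st,_=cv2.connectedComponentsWithStats(k.astype(np.uint8));masks[n]=(l==1+st[1:,4].argmax())
    def iou(p,per=False):
        o=[]
        for n,(x,y,w,h) in boxes.items():
            q=(proj(n,prism(*p[:2],p[2]/20,rad,.092,z1))-[x,y]+.5)*8-.5
            m=np.zeros(masks[n].shape,np.uint8);cv2.fillConvexPoly(m,cv2.convexHull(np.round(q*16).astype(np.int32)),1,shift=4)
            o.append((m&masks[n]).sum()/(m|masks[n]).sum())
        return o if per else -sum(o)
    rs=[minimize(iou,[*x0,y0*20],method='Nelder-Mead',options={'initial_simplex':[[*x0,y0*20],[x0[0]+.01,x0[1],y0*20],[x0[0],x0[1]+.01,y0*20],[*x0,y0*20+4]]}) for y0 in(0,.26,.52,.78)]
    for s in rs:print(s.x[:2].round(4),'yaw',round(s.x[2]/20%(np.pi/3),3),np.round(iou(s.x,True),3))
x0=plane('top',[[148.5,223]],.187)[0,:2];print('init',x0,plane('top',[[157.5,225.3]],.092)[0])
T={'top':45,'scene':28}
fit(.015/np.cos(np.pi/6),.187,x0,{'top':(140,208,26,30),'scene':(400,198,45,50)},T)
x1=plane('top',[[157,252]],.162)[0,:2]
fit(.011/np.cos(np.pi/6),.162,x1,{'top':(148,240,22,22),'scene':(405,180,24,32)},T)
print('plate left edge',plane('top',[[95+287/6,170+280/6],[95+362/6,170+587/6]],.092).round(4).tolist())
E
python3 fit.py
```

```text
screw [262.25 203.24] [0.6294 0.0813 0.03  ] slot yaw 1.195
screw [341.3  221.72] [ 0.5783 -0.1526  0.03  ] slot yaw 1.395
screw [250.68 251.44] [0.4873 0.1126 0.03  ] slot yaw 1.278
screw [330.45 270.18] [ 0.436  -0.1211  0.03  ] slot yaw 2.566
init [0.55560837 0.37021252] [0.55563763 0.37225801 0.092     ]
[0.5584 0.3722] yaw 0.144 [0.481 0.827]
[0.5576 0.3727] yaw 0.353 [0.491 0.83 ]
[0.558 0.373] yaw 0.536 [0.471 0.859]
[0.5592 0.3726] yaw 0.786 [0.454 0.88 ]
[0.4852 0.353 ] yaw 0.847 [0.501 0.826]
[0.4841 0.3532] yaw 0.713 [0.513 0.812]
[0.4843 0.3526] yaw 0.515 [0.528 0.788]
[0.4849 0.3533] yaw 0.754 [0.507 0.823]
plate left edge [[0.5792, 0.415, 0.092], [0.4371, 0.3739, 0.092]]
```

```bash
python3 - <<'E'
import cv2
for n,b in(('top',(140,214,26,20)),('scene',(408,200,32,40))):
    x,y,w,h=b;g=cv2.cvtColor(cv2.imread(f'pics/{n}2.png'),cv2.COLOR_BGR2GRAY)[y:y+h:2,x:x+w]
    print(n);print('\n'.join(' '.join(f'{v:3d}' for v in q) for q in g))
E
sed -i "s/^T=.*/T={'top':75,'scene':36}/" fit.py; python3 fit.py | tail -9
```

```text
top
151 150 150 150 148 147 145 137 126 121 101  98  97 100 101 100 100  97  99  99 100 102  99 104  99 100
152 151 127 105 102  97  96  96 100  97  99 101 100  98 100 100 101 101 102  98  99  99  99 102 101 101
150 150 134 109  85  56  43  44  47  40  40  42  51  72  75  92  94  94 101  99  99  97 100  98  99 100
148 150 144  88  46  47  45  45  47  48  44  44  44  40  43  42  39  42  39  51  57  72  74  76  75  74
147 128  74  47  46  45  43  44  44  45  49  45  42  38  42  39  41  41  36  40  44  47  72  74  72  73
150 150  97  55  44  46  48  45  47  50  50  46  40  43  47  42  41  42  44  39  42  43  53  70  71  75
148 148 151  98  47  49  44  50  45  48  46  43  42  42  42  43  43  37  40  39  41  40  45  64  74  74
150 147 148 124  85  65  50  45  44  47  42  44  42  41  37  42  44  39  47  45  39  48  65  70  69  71
150 147 148 149 151 130 105  97  98  84  82  74  64  61  51  52  49  44  42  46  56  68  71  81  81  81
149 146 146 151 149 150 116  98  96  97  95  91  95  93  97  93  92  93  92  93  95 100  99  96  99  98
scene
 56  46  14   8   0   0   3   2   0   0   6   6  1
[... 3493 characters left out ...]
^^^^^^^^^^^^^^^^^^^^^^^^^^^^^^^^^^^^^^^^^^^^^^^^^^^^^^^^^^^^^^^^^^^^^^^^^^^^^^^^^^^^^^^^^^^^^^^^^^^^^^^^^^^^^^^
    res = _minimize_neldermead(fun, x0, args, callback, bounds=bounds,
                               **options)
    fxcc = func(xcc)
    fx = function(np.copy(x), *(wrapper_args + args))
  File "fit.py", line 30, in iou
    q=(proj(n,prism(*p[:2],p[2]/20,rad,.092,z1))-[x,y]+.5)*8-.5
       ~~~~^^^^^^^^^^^^^^^^^^^^^^^^^^^^^^^^^^^^^
  File "h.py", line 13, in proj
    K,d,E=cam(n);Rc=E[:3,:3].T
          ~~~^^^
  File "h.py", line 5, in cam
    c=vision.calibration(n);K=np.array([[c['fx'],0,c['cx']],[0,c['fy'],c['cy']],[0,0,1]])
ValueError: time passes only in moves, steps and waits
```

The driver is at about (0.556, 0.373), with rack yaw about 0.27. I'll grasp the handle across rack y, lift it, and check the blade.

```bash
cat >> h.py <<'E'
_cam=cam;_cc={}
def cam(n):
    if n not in _cc:_cc[n]=_cam(n)
    return _cc[n]
DR=np.array([.5563,.3726])
E
python3 - <<'E'
from h import *
yaw=.27+np.pi/2;q=bestrot([*DR,.25],yaw)
r.goto([.45,0,.36],q);r.goto([*DR,.25],q)
print(r.movel([*DR,.144],max_speed=.12,max_force=10),r.current_contact_force())
r.command_gripper(0.);print('width',r.current_grip_width(),r.current_contact_force(),r.current_tcp_pos())
r.movel([*DR,.30],max_speed=.15)
print('w',r.current_grip_width(),r.current_contact_force(),r.current_q()[5])
t=vision.capture('top');s=vision.capture('scene');cv2.imwrite('pics/t3.png',t);cv2.imwrite('pics/s3.png',s)
u,v=proj('scene',[[*DR,.168]])[0].astype(int);print(u,v)
y0=max(v-40,0);crop('s',s,u-45,y0,90,90,6.6,'pics/c3.png')
print(r.current_time_s())
E
```

```text
False [0.15904588 0.86792582 1.04683788]
width 0.031192908871517124 [-0.66333115 -0.02356612 -0.38920268] [0.55627675 0.37262301 0.14395207]
w 0.031380777278739946 [-0.0253743  -0.16659962 -1.83233894] -1.2878374130728107
427 214
34.4917
```

View pics/c3.png

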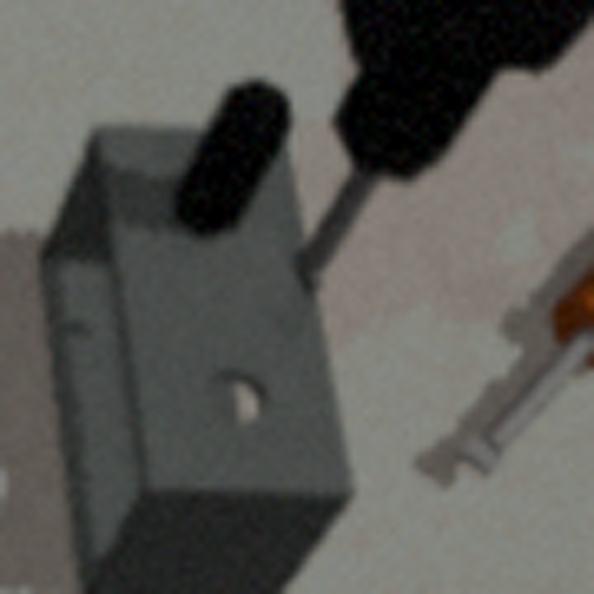

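The driver is held, with grip width 31.2 mm across the flats. The empty hole shows at crop (245,398), which gives the rack_hole position. The blade direction is unclear, so I'll hold the driver nearer the scene camera at three yaws (60° apart) to settle the hex ambiguity.

```bash
python3 - <<'E'
from h import *
print('hole',plane('scene',[[382+243/6.6-.5,174+397/6.6-.5]],.092))
P=np.array([.72,.12,.38]);r.goto([.5563,.3726,.36],list(r.current_tcp_rot()))
cr=[]
for k in(-1,0,1):
    c=[]
    for o in(0,np.pi):
        y=.31+k*np.pi/3+o;q=kin.ik(list(P),list(rot(y)))
        if q is not None:c.append((abs(q[5]),y))
    y=min(c)[1];r.goto(list(P),list(rot(y)));r.pause(.3)
    s=vision.capture('scene');cv2.imwrite(f'pics/s4_{k}.png',s)
    T=r.current_tcp_pos();tip=proj('scene',[[T[0],T[1],T[2]-.132]])[0]
    u,v=tip.astype(int);print(k,y,tip,r.current_q()[5])
    i=cv2.resize(s[v-25:v+15,u-20:u+20],(264,264),interpolation=cv2.INTER_CUBIC)
    cv2.circle(i,tuple(((tip-[u-20,v-25]+.5)*6.6).astype(int)),2,(0,0,255),-1);cr.append(i)
cv2.imwrite('pics/c4.png',np.hstack(cr));print(r.current_time_s())
E
```

```text
hole [[0.55838525 0.37569234 0.092     ]]
-1 -0.7371975511965976 [292.28673723 227.65619178] 0.868133225363503
0 0.31 [292.11333535 227.69496889] -0.17874229857397103
1 1.3571975511965977 [292.10168282 227.69715582] -1.2259143241245838
39.725
```

View pics/c4.png

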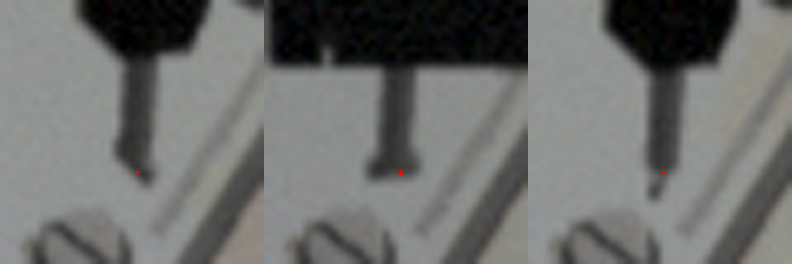

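At k=0 the blade faces the camera but is rotated about 0.25 rad from perpendicular to the jaws: its ends sit 11 crop px apart in height over 50 px. k=±1 agree with this, and the 31.2 mm width shows a skewed grip on the hexagon. I'll set the driver back in its hole, regrip turned by +0.25 rad, and check again.

```bash
python3 - <<'E'
from h import *
yaw=.27+np.pi/2;q=bestrot([*DR,.25],yaw)
r.goto([*DR,.30],q);print(r.movel([*DR,.1445],max_speed=.12,max_force=8),r.current_tcp_pos()[2])
r.command_gripper(.06);print('z',r.current_contact_force())
q=bestrot([*DR,.25],yaw+.25);r.movel([*DR,.144],rot=q)
r.command_gripper(0.);print('width',r.current_grip_width(),r.current_q()[5])
r.movel([*DR,.30],max_speed=.15)
P=np.array([.72,.12,.38]);cr=[]
for k in(-.2,.3):
    y=.31+k;r.goto(list(P),bestrot(P,y));r.pause(.3)
    s=vision.capture('scene');cv2.imwrite(f'pics/s5_{k}.png',s)
    T=r.current_tcp_pos();tip=proj('scene',[[T[0],T[1],T[2]-.132]])[0]
    u,v=tip.astype(int);i=cv2.resize(s[v-18:v+12,u-15:u+15],(390,390),interpolation=cv2.INTER_CUBIC)
    cv2.circle(i,tuple(((tip-[u-15,v-18]+.5)*13).astype(int)),3,(0,0,255),-1);cr.append(i);print(k,tip,r.current_grip_width(),r.current_q()[5])
cv2.imwrite('pics/c5.png',np.hstack(cr));print(r.current_time_s())
E
```

```text
False 0.14555869669963004
z [-0.86647304  0.74306924  0.24183687]
width 0.03014862354683516 -1.5376822614542638
-0.2 [292.45903808 227.69682157] 0.029731000475589565 0.02088915391949689
0.3 [292.12722008 227.68754707] 0.03000763763000816 -0.47847776447327073
47.7417
```

View pics/c5.png

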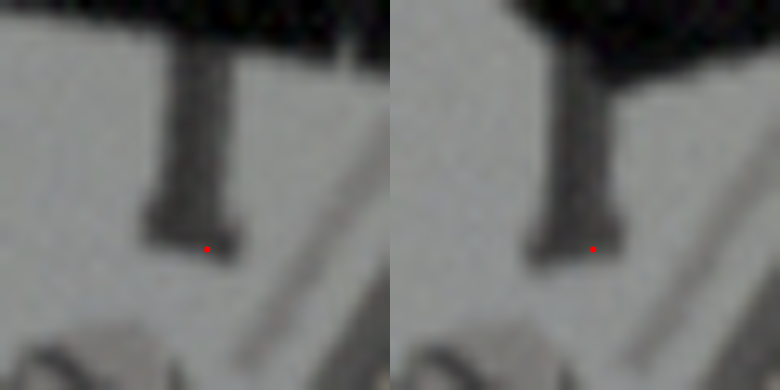

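The grip is now flat (30.0 mm) and the blade is square to the jaws within about 0.05 rad. The tip appears about 1.3 px left of its predicted position, which is camera bias. I'll hover over each screw and compare tip and slot in the same camera.

```bash
cat >> h.py <<'E'
SC=[([.6294,.0813],1.195),([.5783,-.1526],1.395),([.4873,.1126],1.278),([.436,-.1211],2.566)]
TIP=.132
def startyaw(p,slot):
    c=[]
    for k in range(-2,3):
        y=slot-np.pi/2+k*np.pi;q=kin.ik([*p,.2],list(rot(y)))
        if q is not None and q[5]>-2.45:c.append((q[5],y))
    return min(c)[1]
E
python3 - <<'E'
from h import *
cr=[]
for p,s in SC:
    y=startyaw(p,s);q=list(rot(y));r.goto([*p,.045+TIP],q);r.pause(.3)
    im=vision.capture('scene');T=np.array(r.current_tcp_pos())
    tip=proj('scene',[T-[0,0,TIP]])[0];a=np.arange(0,2*np.pi,.1)
    sc=proj('scene',[[p[0]+.015*np.cos(t),p[1]+.015*np.sin(t),.031] for t in a]);
    u,v=tip.astype(int);Z=13
    i=cv2.resize(im[v-12:v+18,u-15:u+15],(390,290*30//30+100),interpolation=cv2.INTER_CUBIC)
    f=lambda P:((np.array(P)-[u-15,v-12]+.5)*Z)
    cv2.circle(i,tuple(f(tip).astype(int)),2,(0,0,255),-1)
    for P in f(sc):cv2.circle(i,tuple(P.astype(int)),1,(0,255,0),-1)
    cr.append(i[:300]);print(r.current_q()[5].round(2),f(tip).round(),f(sc).mean(0).round(),T.round(4))
cv2.imwrite('pics/c6.png',np.vstack([np.hstack(cr[:2]),np.hstack(cr[2:])]));print(r.current_time_s())
E
```

```text
0.46 [211. 163.] [210. 199.] [0.6303 0.0815 0.178 ]
-0.12 [205. 170.] [212. 208.] [ 0.5786 -0.1517  0.1769]
0.47 [212. 174.] [210. 215.] [0.4877 0.1119 0.177 ]
-1.32 [213. 169.] [218. 212.] [ 0.4361 -0.1209  0.177 ]
53.65
```

View pics/c6.png

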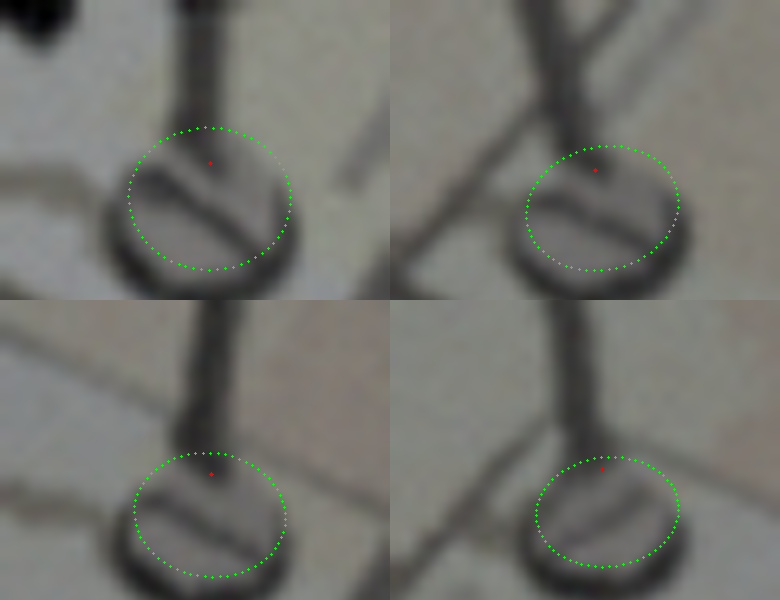

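In each crop the tip and screw head share nearly the same leftward bias, so the residual is about 1 mm, mostly along the slots. I'll probe by touch across screw 0's slot to find where the blade drops in.

```bash
cat >> h.py <<'E'
def probe(p,yaw,off=(0,1.5,-1.5,3,-3),F=6):
    """touch down at offsets (mm) across the slot; returns [(tip z, xy, offset)]"""
    n=np.array([np.cos(yaw),np.sin(yaw)]) # jaw axis = across the slot
    q=list(rot(yaw));out=[]
    for o in off:
        t=np.array(p)+n*o/1000
        r.movel([*t,.040+TIP],rot=q,max_speed=.08);r.pause(.15)
        hit=r.movel([*t,.0225+TIP],rot=q,max_speed=.025,max_force=F)
        T=np.array(r.current_tcp_pos());out.append((T[2]-TIP,t,o))
        print(o,hit,'tipz',round((T[2]-TIP)*1e3,2),'err mm',((T[:2]-t)*1e3).round(2),np.round(r.current_contact_force(),1))
        r.movel([*t,.040+TIP],max_speed=.1)
    return out
E
python3 - <<'E'
from h import *
p,s=SC[0];p=np.array(p)+[0,.001];y=startyaw(p,s);print(y)
r.movel([.436,-.1211,.2],max_speed=.1);r.goto([*p,.05+TIP],list(rot(y)));probe(p,y);print(r.current_q()[5],r.current_time_s())
E
```

```text
-6.6589816339744825
0 True tipz 31.54 err mm [0.41 0.06] [-1.1 -0.2  5.3]
1.5 True tipz 27.71 err mm [ 0.58 -0.07] [-1.6 -0.5  5.5]
-1.5 True tipz 31.68 err mm [0.39 0.08] [-1.2  0.3  6.2]
3 True tipz 27.7 err mm [0.09 0.05] [-0.7 -0.7  4.3]
-3 True tipz 31.65 err mm [0.42 0.04] [-0.6  0.2  5.5]
0.4687188007763938 61.4167
```

The blade drops into slot 0 between +1.5 and +3 mm (tip z 27.7 against 31.6 mm on the head), so screw 0 is about 3 rad undone. Screw 3's slot runs in another direction, so probing it gives the other component of the camera bias.

```bash
python3 - <<'E'
from h import *
p,s=SC[3];p=np.array(p);y=startyaw(p,s);n0=np.array([.930,-.367])
r.goto([*SC[0][0],.2],list(rot(startyaw(SC[0][0],SC[0][1]))))
p=p+.00188*n0
r.goto([*p,.05+TIP],list(rot(y)));n=np.array([np.cos(y),np.sin(y)]);print(n,n@n0*1.88)
probe(p,y,off=(0,1,-1,2,-2));print(r.current_q()[5],r.current_time_s())
E
```

```text
[0.54433205 0.83886985] 0.3729235070064326
0 True tipz 26.58 err mm [ 0.23 -0.11] [-1.   0.3  5.8]
1 True tipz 26.56 err mm [ 0.22 -0.06] [-0.2  1.2  5.4]
-1 True tipz 26.57 err mm [0.39 0.04] [-1.6  0.   5.4]
2 True tipz 28.95 err mm [-0.38 -0.15] [-0.3 -1.6 -1.1]
-2 True tipz 30.17 err mm [ 0.49 -0.17] [-0.3  0.5  6.1]
-1.325673682944761 69.3167
```

Screw 3's slot is centred, so the camera bias is (+1.75, −0.69) mm, and screw 3 is about 1.9 rad undone. I'll drive screw 3 now.

```bash
cat >> h.py <<'E'
BIAS=np.array([.00175,-.00069])
def turn(p,yaw,total,step=.3,qmax=2.45,mstop=.45):
    """seat the blade (already above, aligned) and turn clockwise; returns (angle turned, stalled)"""
    p=np.array(p);q=list(rot(yaw))
    r.movel([*p,.040+TIP],rot=q,max_speed=.1);r.pause(.15);b=r.current_contact_force()[2];m0=r.current_ft_torque()[2]
    r.movel([*p,.0225+TIP],rot=q,max_speed=.025,max_force=8)
    z=r.current_tcp_pos()[2];z0=z;a=0;print('seat tip',round((z-TIP)*1e3,2),'q6',round(r.current_q()[5],2));stall=False
    while a<total and r.current_q()[5]+step<qmax:
        a+=step;z-=step*.001
        r.movel([*p,z],rot=list(rot(yaw-a)),max_speed=.05)
        f=np.array(r.current_contact_force());m=r.current_ft_torque()[2]-m0;fz=f[2]-b
        print(f'a {a:.2f} q6 {r.current_q()[5]:.2f} tip {(r.current_tcp_pos()[2]-TIP)*1e3:.2f} fz {fz:.1f} fxy {np.hypot(*f[:2]):.1f} mz {m:.3f} t {r.current_time_s():.1f}')
        if fz<5:z-=.0004
        elif fz>14:z+=.0003
        if abs(m)>mstop:stall=True;break
    return a,stall
def leave(p,a,yaw):
    r.movel([*p,.050+TIP],rot=list(rot(yaw-a)),max_speed=.1)
E
python3 - <<'E'
from h import *
p,s=SC[3];p=np.array(p)+BIAS;y=startyaw(p,s)
a,st=turn(p,y,2.4);print(a,st);leave(p,a,y);print(r.current_grip_width(),r.current_time_s())
E
```

```text
seat tip 26.53 q6 -1.32
a 0.30 q6 -1.02 tip 26.64 fz 4.2 fxy 2.0 mz 0.036 t 70.7
a 0.60 q6 -0.72 tip 26.22 fz 6.7 fxy 1.3 mz 0.122 t 71.2
a 0.90 q6 -0.42 tip 25.90 fz 7.1 fxy 1.7 mz 0.062 t 71.6
a 1.20 q6 -0.12 tip 25.58 fz 7.5 fxy 1.6 mz 0.121 t 72.1
a 1.50 q6 0.18 tip 25.32 fz 6.9 fxy 1.5 mz 0.062 t 72.5
a 1.80 q6 0.48 tip 25.01 fz 7.3 fxy 0.5 mz 0.093 t 73.0
a 2.10 q6 0.78 tip 24.68 fz 8.4 fxy 1.2 mz 0.107 t 73.4
a 2.40 q6 1.08 tip 24.37 fz 7.8 fxy 1.4 mz 0.094 t 73.9
2.4 False
0.029860654992700467 74.3
```

That works smoothly, with mz about 0.1 N m, but it hasn't stalled yet. I'll carry on until the stop shows in the torque.

```bash
python3 - <<'E'
from h import *
p,s=SC[3];p=np.array(p)+BIAS;y=startyaw(p,s)-2.4
a,st=turn(p,y,1.4,step=.2,mstop=.3);print(a,st);leave(p,a,y);print(r.current_grip_width(),r.current_time_s())
E
```

```text
seat tip 27.39 q6 1.08
a 0.20 q6 1.28 tip 28.15 fz 7.6 fxy 1.7 mz -0.092 t 75.6
a 0.40 q6 1.48 tip 28.20 fz 7.1 fxy 0.8 mz 0.072 t 75.9
a 0.60 q6 1.68 tip 28.23 fz 9.1 fxy 1.2 mz -0.009 t 76.3
a 0.80 q6 1.88 tip 28.22 fz 8.8 fxy 1.0 mz -0.003 t 76.6
a 1.00 q6 2.08 tip 28.17 fz 10.1 fxy 1.5 mz 0.012 t 77.0
a 1.20 q6 2.28 tip 28.16 fz 10.0 fxy 0.7 mz 0.033 t 77.3
1.2 False
0.029914530719083506 77.7333
```

This time the blade rode on the head (tip 28.2 mm), so either the screw is already home or the driver turned in the grip. I'll check the slot yaw from the top camera and the blade in the scene camera.

```bash
python3 - <<'E'
from h import *
P=np.array([.72,.12,.38]);r.goto([.6,0,.36],bestrot(P,.31));r.goto(list(P),bestrot(P,.31));r.pause(.3)
s=vision.capture('scene');t=vision.capture('top');cv2.imwrite('pics/s7.png',s);cv2.imwrite('pics/t7.png',t)
T=r.current_tcp_pos();tip=proj('scene',[[T[0],T[1],T[2]-.132]])[0];u,v=tip.astype(int)
c=lambda im,x,y,w:cv2.resize(im[y-w:y+w,x-w:x+w],(390,390),interpolation=cv2.INTER_CUBIC)
x,y=proj('scene',[[*(np.array(SC[3][0])+BIAS),.029]])[0].astype(int)
cv2.imwrite('pics/c7.png',np.hstack([c(s,u,v-3,15),c(t,330,270,11)]))
print(r.current_q()[5],r.current_time_s())
E
```

```text
-0.17900268104572703 81.0917
```

View pics/c7.png

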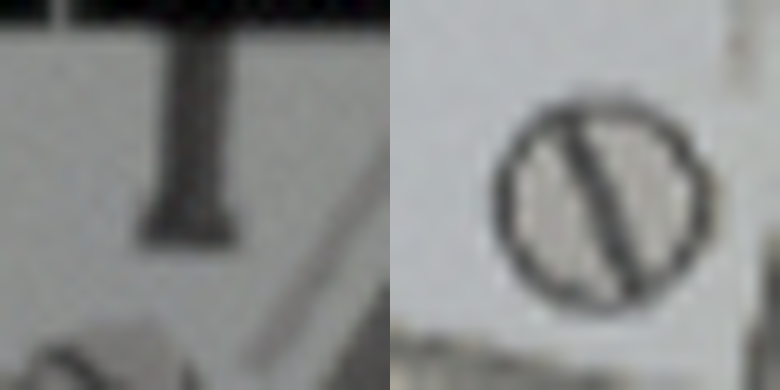

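The blade is still square in the grip. Slot 3 now reads yaw about 0.395, so it has turned 2.17 rad: the blade leads the slot by about 0.2 rad of play. I'll reseat at the true slot yaw and turn to the stop.

```bash
python3 - <<'E'
from h import *
p=np.array(SC[3][0])+BIAS;y=startyaw(p,.395)
r.goto([.6,0,.36],list(rot(y)));r.goto([*p,.05+TIP],list(rot(y)))
a,st=turn(p,y,1.4,step=.15,mstop=.3);print(a,st);leave(p,a-.1,y);print(r.current_grip_width(),r.current_time_s())
E
```

```text
seat tip 24.41 q6 -2.29
a 0.15 q6 -2.14 tip 24.49 fz 4.6 fxy 2.2 mz 0.024 t 85.1
a 0.30 q6 -1.99 tip 24.34 fz 6.2 fxy 2.7 mz 0.094 t 85.4
a 0.45 q6 -1.84 tip 24.31 fz 7.1 fxy 2.9 mz 0.128 t 85.7
a 0.60 q6 -1.70 tip 24.24 fz 6.1 fxy 4.2 mz 0.315 t 86.0
0.6 True
0.0298847200574414 86.3917
```

Screw 3 stalled: mz rose to 0.315 N m at tip z 24.24 mm, so home reads about 24.2 mm. I'll drive the others with automatic re-stroking, assuming 0.2 rad of lag.

```bash
cat >> h.py <<'E'
def drive(i):
    p=np.array(SC[i][0])+BIAS;slot=SC[i][1]
    for k in range(3):
        y=startyaw(p,slot);c=list(r.current_tcp_pos())
        if c[2]<.2:r.movel([c[0],c[1],.2],max_speed=.15)
        r.goto([*p,.06+TIP],list(rot(y)))
        a,st=turn(p,y,5.2,step=.3 if k==0 else .2,mstop=.3)
        z=r.current_tcp_pos()[2]-TIP;leave(p,a-.1,y);slot=y-a+.2
        print('screw',i,'turned',round(a-.2,2),'stall',st,'tip',round(z*1e3,2),'t',r.current_time_s())
        if st or z>.0282 :return st
E
python3 - <<'E'
from h import *
drive(0)
E
```

```text
seat tip 27.66 q6 0.46
a 0.30 q6 0.76 tip 27.84 fz 3.0 fxy 2.5 mz 0.022 t 90.1
a 0.60 q6 1.06 tip 27.45 fz 4.6 fxy 3.2 mz 0.065 t 90.5
a 0.90 q6 1.36 tip 27.04 fz 7.2 fxy 2.4 mz 0.052 t 91.0
a 1.20 q6 1.66 tip 26.74 fz 7.8 fxy 0.8 mz 0.081 t 91.4
a 1.50 q6 1.96 tip 26.41 fz 8.6 fxy 1.8 mz 0.043 t 91.9
a 1.80 q6 2.26 tip 26.13 fz 7.7 fxy 1.0 mz 0.017 t 92.3
screw 0 turned 1.6 stall False tip 26.13 t 92.7417
seat tip 30.02 q6 0.49
a 0.20 q6 0.69 tip 30.25 fz 3.8 fxy 0.7 mz -0.007 t 95.8
a 0.40 q6 0.89 tip 30.10 fz 6.6 fxy 0.9 mz -0.009 t 96.2
a 0.60 q6 1.09 tip 30.02 fz 6.8 fxy 1.6 mz -0.016 t 96.5
a 0.80 q6 1.29 tip 29.93 fz 8.0 fxy 0.6 mz -0.024 t 96.9
a 1.00 q6 1.49 tip 29.92 fz 7.4 fxy 0.5 mz -0.020 t 97.2
a 1.20 q6 1.69 tip 29.74 fz 9.0 fxy 0.7 mz 0.008 t 97.6
a 1.40 q6 1.89 tip 27.31 fz 1.1 fxy 0.5 mz -0.016 t 97.9
a 1.60 q6 2.09 tip 26.55 fz -0.4 fxy 0.9 mz -0.015 t 98.3
a 1.80 q6 2.29 tip 26.52 fz -0.2 fxy 1.4 mz 0.066 t 98.6
screw 0 turned 1.6 stall False tip 26.52 t 99.025
seat tip 29.99 q6 0.52
a 0.20 q6 0.72 tip 30.23 fz 2.7 fxy 1.0 mz 0.056 t 102.1
a 0.40 q6 0.92 tip 30.06 fz 7.1 fxy 0.3 mz 0.023 t 102.5
a 0.60 q6 1.12 tip 29.98 fz 7.4 fxy 1.0 mz -0.045 t 102.8
a 0.80 q6 1.32 tip 29.93 fz 7.3 fxy 1.7 mz 0.040 t 103.2
a 1.00 q6 1.52 tip 29.88 fz 9.1 fxy 0.6 mz 0.013 t 103.5
a 1.20 q6 1.72 tip 29.67 fz 8.2 fxy 1.2 mz -0.032 t 103.9
a 1.40 q6 1.92 tip 27.19 fz 0.9 fxy 1.0 mz -0.056 t 104.2
a 1.60 q6 2.12 tip 26.50 fz 0.3 fxy 0.4 mz -0.017 t 104.6
a 1.80 q6 2.32 tip 26.48 fz 0.2 fxy 1.8 mz 0.066 t 104.9
screw 0 turned 1.6 stall False tip 26.48 t 105.3083
```

My re-stroke took the jaw yaw for the slot yaw (a π/2 slip). No harm was done, as the blade just rode around the head. Screw 0 has turned about 1.65 rad. I'll fix it and continue.

```bash
sed -i 's/slot=y-a+.2$/slot=y-a+.2+np.pi\/2/' h.py; sed -i 's/SC=\[(\[.6294,.0813\],1.195)/SC=[([.6294,.0813],1.195-1.65)/' h.py
python3 - <<'E'
from h import *
drive(0)
E
```

```text
seat tip 26.11 q6 -1.03
a 0.30 q6 -0.73 tip 26.23 fz 2.6 fxy 3.0 mz 0.126 t 109.8
a 0.60 q6 -0.43 tip 25.80 fz 4.7 fxy 3.3 mz 0.097 t 110.3
a 0.90 q6 -0.13 tip 25.39 fz 7.6 fxy 3.3 mz 0.109 t 110.7
a 1.20 q6 0.17 tip 25.11 fz 6.9 fxy 3.8 mz 0.136 t 111.2
a 1.50 q6 0.47 tip 24.84 fz 7.4 fxy 2.4 mz 0.135 t 111.6
a 1.80 q6 0.77 tip 24.52 fz 6.9 fxy 2.7 mz 0.128 t 112.1
a 2.10 q6 1.07 tip 24.30 fz 7.3 fxy 3.0 mz 0.235 t 112.5
a 2.40 q6 1.37 tip 24.19 fz 9.4 fxy 1.4 mz 0.293 t 113.0
a 2.70 q6 1.67 tip 24.13 fz 11.9 fxy 2.0 mz 0.660 t 113.4
screw 0 turned 2.5 stall True tip 24.13 t 113.8583
```

```bash
sed -i 's/mstop=.3)$/mstop=.22)/' h.py; python3 - <<'E'
from h import *
print(r.current_grip_width());drive(1);print(r.current_grip_width())
E
```

```text
0.030079982926695455
seat tip 27.29 q6 -0.12
a 0.30 q6 0.17 tip 27.37 fz 6.5 fxy 2.6 mz 0.036 t 117.1
a 0.60 q6 0.47 tip 27.10 fz 7.4 fxy 3.6 mz 0.158 t 117.6
a 0.90 q6 0.77 tip 26.76 fz 6.9 fxy 3.8 mz 0.031 t 118.0
a 1.20 q6 1.07 tip 26.47 fz 7.7 fxy 4.2 mz 0.085 t 118.5
a 1.50 q6 1.37 tip 26.17 fz 7.0 fxy 3.5 mz 0.057 t 118.9
a 1.80 q6 1.67 tip 25.94 fz 7.3 fxy 3.9 mz 0.064 t 119.4
a 2.10 q6 1.97 tip 25.59 fz 7.1 fxy 3.8 mz 0.054 t 119.8
a 2.40 q6 2.27 tip 25.43 fz 6.4 fxy 5.8 mz 0.184 t 120.3
screw 1 turned 2.2 stall False tip 25.43 t 120.675
seat tip 25.5 q6 -1.07
a 0.20 q6 -0.87 tip 25.51 fz 3.9 fxy 3.5 mz 0.235 t 125.1
screw 1 turned 0.0 stall True tip 25.51 t 125.5083
0.03003415260077768
```

The stall on screw 1 was false: its tip is at 25.5 mm, so roughly 1.3 rad remain. I'll tie the stall test to height and resume.

```bash
sed -i 's/if abs(m)>mstop:/if abs(m)>(mstop if z-TIP<.0247 else .8):/; s/mstop=.22)$/mstop=.3)/; s/\[.5783,-.1526\],1.395)/[.5783,-.1526],1.395-2.2)/' h.py; python3 - <<'E'
from h import *
drive(1);print(r.current_grip_width())
E
```

```text
seat tip 25.46 q6 -1.07
a 0.30 q6 -0.77 tip 25.46 fz 6.3 fxy 4.4 mz 0.238 t 127.6
a 0.60 q6 -0.47 tip 25.38 fz 9.4 fxy 5.7 mz 0.643 t 128.0
a 0.90 q6 -0.17 tip 27.14 fz 17.7 fxy 7.1 mz -0.004 t 128.5
a 1.20 q6 0.13 tip 28.03 fz 18.8 fxy 6.7 mz 0.022 t 128.9
a 1.50 q6 0.43 tip 28.29 fz 16.5 fxy 1.8 mz -0.053 t 129.4
a 1.80 q6 0.73 tip 28.38 fz 14.2 fxy 1.7 mz -0.038 t 129.8
a 2.10 q6 1.03 tip 28.36 fz 14.1 fxy 1.9 mz -0.016 t 130.3
a 2.40 q6 1.33 tip 28.36 fz 14.5 fxy 1.7 mz -0.029 t 130.7
a 2.70 q6 1.63 tip 28.36 fz 13.8 fxy 1.3 mz -0.022 t 131.2
a 3.00 q6 1.93 tip 28.01 fz 12.0 fxy 1.0 mz -0.053 t 131.6
a 3.30 q6 2.23 tip 25.08 fz 5.8 fxy 5.0 mz -0.033 t 132.1
screw 1 turned 3.1 stall False tip 25.08 t 132.475
seat tip 24.87 q6 -1.11
a 0.20 q6 -0.91 tip 24.96 fz 6.5 fxy 5.3 mz 0.105 t 136.9
a 0.40 q6 -0.71 tip 24.83 fz 7.9 fxy 8.6 mz 0.217 t 137.3
a 0.60 q6 -0.51 tip 24.70 fz 11.5 fxy 10.1 mz 0.260 t 137.6
a 0.80 q6 -0.31 tip 24.37 fz 13.9 fxy 12.4 mz 0.067 t 138.0
a 1.00 q6 -0.11 tip 24.40 fz 14.9 fxy 12.4 mz 0.129 t 138.3
a 1.20 q6 0.09 tip 24.42 fz 15.2 fxy 13.1 mz 0.061 t 138.7

[... 1064 characters left out ...]
1.40 q6 0.35 tip 28.33 fz 8.6 fxy 2.5 mz 0.046 t 149.4
a 1.60 q6 0.55 tip 28.32 fz 7.0 fxy 3.0 mz 0.122 t 149.8
a 1.80 q6 0.75 tip 28.28 fz 9.4 fxy 1.7 mz 0.074 t 150.2
a 2.00 q6 0.95 tip 28.21 fz 9.5 fxy 2.4 mz 0.095 t 150.5
a 2.20 q6 1.15 tip 28.18 fz 9.9 fxy 2.5 mz 0.087 t 150.8
a 2.40 q6 1.35 tip 28.16 fz 11.1 fxy 3.7 mz 0.122 t 151.2
a 2.60 q6 1.55 tip 28.06 fz 13.3 fxy 3.2 mz 0.051 t 151.6
a 2.80 q6 1.75 tip 27.82 fz 12.4 fxy 2.1 mz 0.072 t 151.9
a 3.00 q6 1.95 tip 24.78 fz 3.6 fxy 2.7 mz 0.057 t 152.2
a 3.20 q6 2.15 tip 24.45 fz 7.8 fxy 5.2 mz 0.122 t 152.6
a 3.40 q6 2.35 tip 24.30 fz 10.2 fxy 8.8 mz 0.158 t 152.9
screw 1 turned 3.2 stall False tip 24.3 t 153.3583
0.030011761130115257
```

The blade lost the slot on screw 1 and the clock is at 153 s. I need a look before going on: the slots from the top camera and the blade from the scene camera.

```bash
python3 - <<'E'
from h import *
P=np.array([.50,.13,.24]);r.goto(list(P),bestrot(P,.31));r.pause(.1)
s=vision.capture('scene');t=vision.capture('top');cv2.imwrite('pics/s8.png',s);cv2.imwrite('pics/t8.png',t)
T=r.current_tcp_pos();tip=proj('scene',[[T[0],T[1],T[2]-.132]])[0];u,v=tip.astype(int)
c=lambda im,x,y,w,k=1:cv2.resize(im[y-w:y+w,x-w:x+w],(260,260),interpolation=cv2.INTER_CUBIC)
f=lambda n,i:proj(n,[[*(np.array(SC[i][0])+BIAS),.029]])[0].astype(int)
S=c(s,u,v-3,15);cv2.circle(S,tuple(((tip-[u-15,v-18]+.5)*260/30).astype(int)),2,(0,0,255),-1)
cv2.imwrite('pics/c8.png',np.vstack([np.hstack([S]+[c(s,*f('scene',i),12) for i in(0,1)]),np.hstack([c(t,*f('top',i),11) for i in(0,1,3)])]))
print(r.current_q()[5],r.current_time_s())
E
```

```text
-0.10369309433654554 155.5833
```

View pics/c8.png

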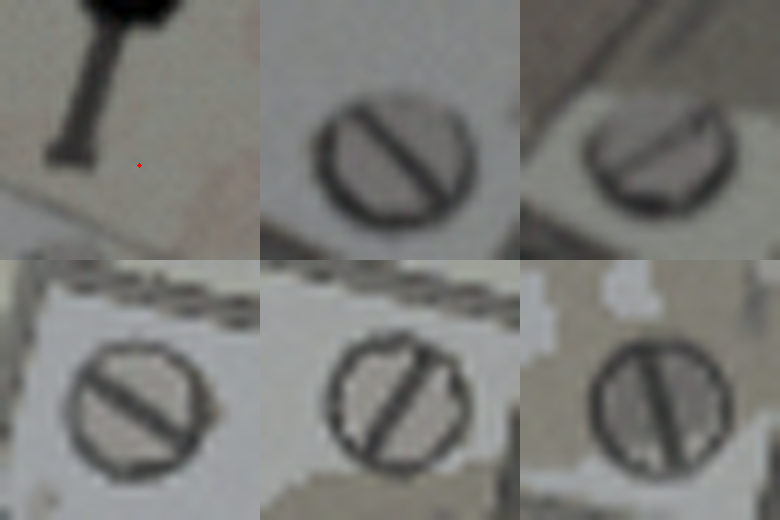

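The picture shows the driver has tilted in the grip by about 0.11 rad, with its tip about 16 mm off (crop (70,160) against the dot at (139,165)). Screws 0 and 3 are home: the slots read 3.31 and 2.34 rad turned, matching their starting heights. Screw 1 has turned 1.9 of about 3.05 rad. I'll re-rack the driver with tilt compensation to straighten it, then regrip.

```bash
cat >> h.py <<'E'
YR=.27+np.pi/2+.25
def tilted(g,q,d):
    """TCP pose for a driver tilted by d (tip toward tool +z) to stand vertical under grasp point g"""
    M=R.from_quat(np.r_[q[1:],q[0]])*R.from_euler('y',d);o=M.as_quat();return list(np.array(g)+M.apply([.011,0,0])),[o[3],*o[:3]]
E
python3 - <<'E'
from h import *
d=.1107
# yaw whose tool z matches (no flip needed: tilt is fixed in the tool frame)
q=bestrot([*DR,.3],YR)
g=lambda tip:[*DR,tip+.143]
a,o=tilted(g(.125),q,d);r.goto(a,o);r.pause(.1)
hit=r.movel(tilted(g(.016),q,d)[0],rot=o,max_speed=.09,max_force=8)
print(hit,r.current_tcp_pos(),a,np.round(r.current_contact_force(),1),r.current_time_s())
cv2.imwrite('pics/s9.png',vision.capture('scene'))
E
```

```text
False [0.55579946 0.37232905 0.14904413] [np.float64(0.5552454135714459), np.float64(0.37199618406430845), np.float64(0.25706733089403533)] [ 0.1 -0.2 -0.7] 158.3333
```

Inserted without contact. Now I'll release, regrip upright, and finish screw 1 with a guarded, xy-compliant turn.

```bash
cat >> h.py <<'E'
def turn2(p,slot,home=.0242,step=.35):
    p=np.array(p);yaw=startyaw(p,slot);q=list(rot(yaw));r.goto([*p,.042+TIP],q);r.pause(.1)
    f0=np.array(r.current_contact_force());m0=r.current_ft_torque()[2]
    r.movel([*p,.0225+TIP],rot=q,max_speed=.03,max_force=8)
    z=r.current_tcp_pos()[2];zs=z-TIP;a=0;print('seat',round(zs*1e3,2),'q6',round(r.current_q()[5],2));res='range'
    while r.current_q()[5]+step<2.47:
        a+=step;z-=step*.001;r.movel([*p,z],rot=list(rot(yaw-a)),max_speed=.05)
        f=np.array(r.current_contact_force())-f0;m=r.current_ft_torque()[2]-m0;t=r.current_tcp_pos()[2]-TIP
        print(f'a {a:.2f} tip {t*1e3:.2f} f {f.round(1)} mz {m:.3f}')
        p=p+np.clip(f[:2]*.0001,-.0004,.0004)
        if f[2]<5:z-=.0003
        elif f[2]>13:z+=.0003
        if t>zs+.0012 or f[2]>30:res='lost';break
        if m>.28 and t<home+.0004 or m>.6:res='stall';break
    t=r.current_tcp_pos()[2]-TIP;r.movel([*p,.050+TIP],rot=list(rot(yaw-a+.1)),max_speed=.15)
    print(res,round(a,2),round(t*1e3,2),r.current_time_s());return res,yaw-a+.2+np.pi/2,t
E
python3 - <<'E'
from h import *
q=bestrot([*DR,.25],YR)
r.command_gripper(.06);r.movel([*DR,.144],rot=q,max_speed=.1)
r.command_gripper(0.);print('w',r.current_grip_width(),r.current_time_s())
r.movel([*DR,.27],max_speed=.2)
p=np.array(SC[1][0])+BIAS;print(turn2(p,-.52))
E
```

```text
w 0.03000221501036195 159.8083
seat 24.47 q6 -1.35
a 0.35 tip 24.63 f [1.9 1.8 4.3] mz 0.143
a 0.70 tip 24.55 f [6.6 2.5 4.2] mz 0.332
stall 0.7 24.55 164.5333
('stall', -4.161592653589793, np.float64(0.024550941875201154))
```

```bash
python3 - <<'E'
from h import *
p=np.array(SC[2][0])+BIAS
r.movel([*r.current_tcp_pos()[:2],.2],max_speed=.2)
res,slot,t=turn2(p,SC[2][1]);print(slot)
im=vision.capture('top');cv2.imwrite('pics/t10.png',im);s=vision.capture('scene');cv2.imwrite('pics/s10.png',s)
f=lambda n:proj(n,[[*(np.array(SC[1][0])+BIAS),.029]])[0].astype(int)
c=lambda im,x,y,w:cv2.resize(im[y-w:y+w,x-w:x+w],(390,390),interpolation=cv2.INTER_CUBIC)
cv2.imwrite('pics/c10.png',np.hstack([c(im,*f('top'),11),c(s,*f('scene'),18)]))
E
```

```text
seat 27.12 q6 0.47
a 0.35 tip 27.22 f [-0.8  0.2  3.8] mz 0.068
a 0.70 tip 26.74 f [-0.4 -1.9  7.1] mz -0.014
a 1.05 tip 26.40 f [-1.5 -1.6  7.7] mz 0.055
a 1.40 tip 26.05 f [-1.7 -1.1  8. ] mz -0.011
a 1.75 tip 25.69 f [-0.8 -0.2  7.3] mz 0.060
range 1.75 25.69 169.3417
-6.5551853071795865
```

View pics/c10.png

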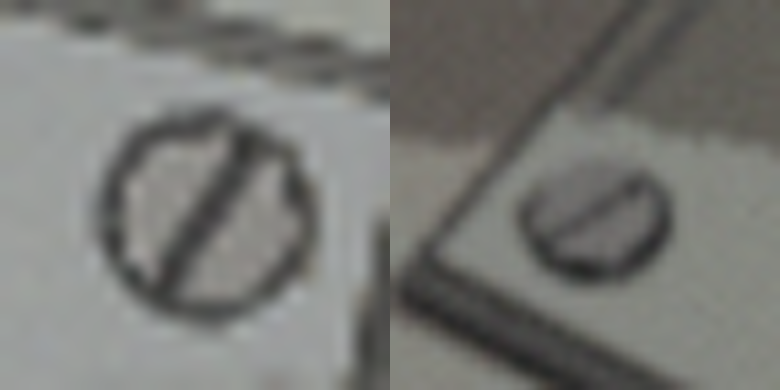

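Slot 1 reads −0.46, against −0.52 before the last attempt. It stalled twice at the same yaw and seats at 24.47 mm, so screw 1 is at its stop, and the earlier 27.3 mm start height came from the tilted driver. Now I'll finish screw 2 with a second stroke.

```bash
python3 - <<'E'
from h import *
p=np.array(SC[2][0])+BIAS
res,slot,t=turn2(p,-6.555,step=.3)
P=[.45,.25,.25];r.goto(P,bestrot([*DR,.3],YR))
im=vision.capture('top');cv2.imwrite('pics/t11.png',im);s=vision.capture('scene');cv2.imwrite('pics/s11.png',s)
T=r.current_tcp_pos();tip=proj('scene',[[T[0],T[1],T[2]-.132]])[0];u,v=tip.astype(int)
f=lambda n,i:proj(n,[[*(np.array(SC[i][0])+BIAS),.029]])[0].astype(int)
c=lambda im,x,y,w:cv2.resize(im[y-w:y+w,x-w:x+w],(260,260),interpolation=cv2.INTER_CUBIC)
S=c(s,u,v-3,15);cv2.circle(S,tuple(((tip-[u-15,v-18]+.5)*260/30).astype(int)),2,(0,0,255),-1)
cv2.imwrite('pics/c11.png',np.hstack([S,c(im,*f('top',2),11),c(s,*f('scene',2),18)]));print(r.current_time_s())
E
```

```text
seat 25.66 q6 -1.12
a 0.30 tip 25.75 f [0.2 3.3 4.9] mz 0.019
a 0.60 tip 25.35 f [0.7 2.9 5.1] mz 0.099
a 0.90 tip 25.01 f [2.  2.3 8.4] mz 0.067
a 1.20 tip 24.66 f [1.8 1.3 7. ] mz 0.031
a 1.50 tip 24.51 f [1.9 0.8 7.8] mz 0.247
a 1.80 tip 24.48 f [ 2.7 -2.5  7.4] mz 0.405
stall 1.8 24.48 175.85
177.8583
```

View pics/c11.png

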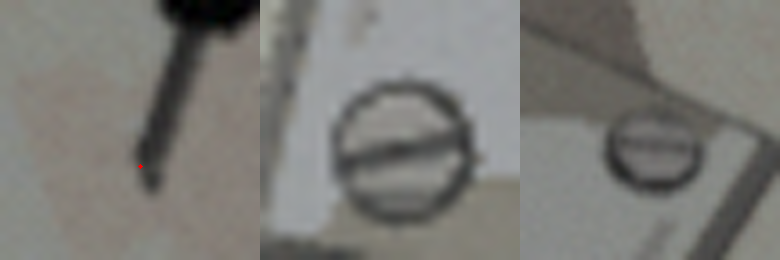

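Screw 2 stalled at 24.48 mm, having turned 2.66 rad by its slot yaw, which matches the 2.64 mm drop. Screw 1's seat at 24.47 mm confirms it is home too. The driver looks close to straight, so I'll return it to the rack with a force guard and search offsets if it's blocked.

```bash
python3 - <<'E'
from h import *
q=bestrot([*DR,.25],YR);d=np.array([np.sin(YR),-np.cos(YR)])
for o in(0,.003,-.003,.006,-.006):
    t=DR+d*o
    r.goto([*t,.112+TIP],q);r.pause(.05)
    hit=r.movel([*t,.0135+TIP],max_speed=.09,max_force=8)
    tip=r.current_tcp_pos()[2]-TIP;print(o,hit,round(tip,4),np.round(r.current_contact_force(),1),r.current_time_s())
    if tip<.03:break
    if r.current_time_s()>195:break
if tip<.03:
    r.command_gripper(.06);c=r.current_tcp_pos();r.movel([c[0],c[1],.27],max_speed=.15)
    r.pause(.2)
im=vision.capture('top');s=vision.capture('scene');cv2.imwrite('pics/t12.png',im);cv2.imwrite('pics/s12.png',s)
cv2.imwrite('pics/c12.png',np.hstack([cv2.resize(s[165:275,375:465],(320,391)),cv2.resize(s[90:250,90:340],(470,391))]))
print(r.current_time_s())
E
```

```text
0 False 0.0144 [-1.  -0.1 -1.3] 179.8417
181.7333
```

View pics/c12.png

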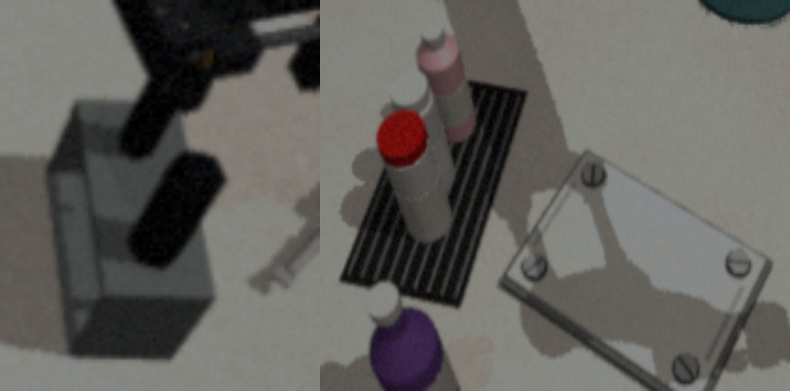

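The driver sits upright and fully in its hole, all three products stand on the mat, and the gripper is clear. I'll hand the job in.

```bash
python3 -c "
from rig import *
print(r.current_time_s(),r.current_contact_force(),r.current_tcp_pos());ticket.finish_job()"
```

```text
181.7333 [ 0.39385436 -0.93176931  1.00277358] [0.55600726 0.37240255 0.26895423]
the job is handed in; nothing more can be done
```

I handed the job in at 181.7 s. No verdict came back, but my last checks show every step done.

- **Products:** the bottle, can and tub stand upright on the mat in the final picture.
- **Screws:** all four were turned until the torque rose at the stop. I compared how far each slot had turned with how far its head had dropped:

| Screw | Slot turned (rad) | Drop from start to stop (mm; 1 mm = 1 rad) | Result |
|---|---|---|---|
| 0 | 3.31 | about 3.5 | stalled; its slot yaw was read off the picture, to about 0.1–0.2 rad |
| 1 | about 1.9 | about 3.1 (not reliable) | stalled twice at the same slot angle |
| 2 | 2.66 | 2.64 | stalled |
| 3 | 2.34 | 2.3 | stalled |

- **Screw 1 disagrees:** its starting height suggested about 3 rad undone. I put that down to the driver having tilted in the grip. After I regripped it, the blade seated at 24.47 mm, level with screw 2's stop at 24.48 mm.
- **What went wrong:** the first grip on the driver was skewed. Later, a mistake of mine in re-seating on screw 0, and the tilt on screw 1, let the blade ride over the screw heads. I put the driver back in the rack once to straighten it.
- **Screwdriver:** it slid back into its hole without contact and stands upright. The gripper was open and clear, with no contact force beyond about 1 N of sensor offset.
- **Other things:** the two orange drivers toppled early on without the robot touching them. I saw no sign of the small driver or the big bottle having moved; I didn't check the brush and funnel again at the end.

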